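Reset the preheater's tripped over-temperature cut-out through its slot

ROBOT

A 6-joint arm with a two-finger parallel gripper is mounted at the origin on the work surface. World frame = base frame: x ahead of the robot, y to its left, z up, the work surface at z = 0. Lengths are in mm, angles in rad, forces in N, time in s.
With the tool pointing down it reaches from about 325 to 900 mm from the base axis. Payload 6.1 kg.
Tool frame: the origin (TCP) lies midway between the tips of the shut fingers; the grasp point (between the pads) lies 19 mm behind it; z points along the fingers, y is the line along which they close (so a half turn about z gives the same grasp; the last joint's range is limited). The gripper opens to 85 mm and grips with 20 to 120 N. Pads are 22 mm wide; open, the fingers measure 114 mm over their backs; the gripper's body (76 mm by 85 mm) begins 54 mm behind the grasp point. The pads swing forward as they close: fully open they stand 13 mm farther back than shut.
Start: joints at [-0.126, 0.22, 1.526, -0, 1.395, -0.126], TCP at [624.993, -0.003, 231.3] pointing down, gripper open.
Joint ranges: [-2.98, 2.98], [-0.91, 2.08], [0.09, 2.57], [-1.24, 4.39], [0.2, 2.65], [-2.68, 2.68]. Speed limits (rad/s): [2.57, 2.57, 3.01, 3.14, 3.14, 3.14].

INTERFACE

Orientations are given as a unit quaternion [w, x, y, z].
In Python, from plant import ctrl gives the robot as it stands.
- The arm moves only by the shell command python3 -m creep 'ROWS' [FORCE]. ROWS is a JSON object of lists of equal length, an entry for each row: "dp": the shift along the tool's x, y, z in units of 50 mm (1.0 is 50 mm), a list of three; "turn": the turn, a rotation vector about the tool's x, y, z in degrees, a list of three; "claw": the opening, from 0 (shut) to 1 (fully open). In form: {"dp": [[x, y, z], ...], "turn": [[rx, ry, rz], ...], "claw": [claw, ...]}. A call has 1 to 10 rows; each row is the pose to reach, as a shift and turn from the pose commanded when the call began, along the tool's axes at that moment; what a row does not reach only later rows make up. A row lasts 1/10 s, in which the tool goes at most 50 mm and 8.59 degrees, less where a joint would pass 70% of its speed; a pose out of reach is approached as far as the arm can. A call with a gripper value outside its range is refused whole. The fingers move at their own pace and stop on an object; FORCE is the grip in N (left out, the last holds). Time passes only in rows, so rows that repeat a pose let the fingers close. It gives the time, the measured TCP pose, the force, the opening and the grip force at its end, in the units of the state.
- ctrl.get_state(): the state, without advancing time (a new reading comes with each control period).
- ctrl.capture(name): name is "scene" or "side" or "wrist"; returns the picture (480x640x3 uint8, blue, green, red); there is no depth.
- ctrl.camera_model(name): a dict with "fx", "fy", "cx", "cy" (pixels), "extrinsics" (4x4, takes a point from world to camera coordinates); the wrist camera has in their place "T_tool_cam" (4x4, takes a point from camera to tool coordinates, whose origin is the TCP and whose axes are the flange's). Camera axes: x right, y down, z forward; pixel columns grow to the right and rows downward; lengths in mm; the calibration is good to about 2 mm. A picture is of the moment at which its call begins: read the wrist's pose just before it. camera_model takes no time and is no camera call.
- ctrl.close_job(): hands the job in; it is judged then, once.
The state is a dict: "time_s": time; "q": joint angles; "joint_vel": joint speeds; "joint_efforts": joint torques, N m; "ee_pos": TCP position; "tcp_rot": TCP orientation; "ft_force": force on the tool from outside, world axes, zero at the start; "torque": the same for the moment, N m; "gripper_width": opening from 0.0 (shut) to 1.0 (fully open); "grasp_force": force on a finger pad.
Only numpy, scipy, OpenCV 4.12 (cv2) and the standard library are available. Lean on these libraries where they do the work, as an engineer would, in place of code of your own. Each camera call takes 0.05 s, during which the arm holds its last target. There are 200 camera calls.

TASK

The board preheater has tripped its over-temperature cut-out. Take the reset probe (the tool with the square handle) from the tool stand, feel along the reset slot in the preheater's front cover with its tip until it drops into the cut-out's guide well, and push the button in fully to reset it. Push gently (the guard under the slot is thin sheet), then hang the probe back in the stand and leave everything else where it is.

Things in the scene. Friction and masses are not known exactly. Their poses are not given: they have to be found in the camera images.
- preheater: Fixed infrared board preheater, dark steel box 270 mm deep (x) by 320 mm wide (y). Origin: centre of its underside, on the bench; own -x is its front, z up. Its aluminium cover plate is the flat front 70 mm (own x -135 to -65 mm), upper face 75 mm above the bench; behind it the heater field with a board on two rails, up to 39 mm above the cover.
- slot (a point): Centre of the reset slot in the cover plate (own x -100, y +50 mm of the preheater), level with the cover's upper face; axes as the preheater. The slot is 90 mm long (along y), 11 mm wide (x), straight-sided, through the 4 mm thick cover.
- slot_floor (a point): Centre of the slot's floor, 4 mm below slot: a hard flat guard strip close under the cover. It has one opening, 11 by 11 mm, as wide as the slot, into the cut-out's guide well. The cut-out is clamped anywhere along the slot, the well's centre up to 30 mm either way from here along y; where is not measured.
- reset_button (a joint): Reset button in the well, its top 10 mm below the guard strip (14 mm below the cover's upper face) while tripped; the well is 11 mm square. Value: how far it is pushed down (m), 0 = tripped, as at the start; 0.005 = fully in, at a hard stop. It yields at about 6 N and stays where it is pushed.
- stand: Fixed aluminium tool stand, 130 mm long (its x) by 60 mm wide (its y), top plate 80 mm above the bench. Origin: centre of its underside. Three square holes of 14 mm through the 8 mm thick top plate, at x = -42, 0 and +42 mm, y = 0; open beneath. Each holds one tool by its collar; the probe hangs in any one of them, its flats roughly square to the stand.
- probe: White plastic reset probe, 118 mm long, about 60 g, hanging upright in the stand. Origin: centre of the end face of its tip; own z up towards the handle. Shaft 7 mm thick, end slightly chamfered, from 0 to 44 mm; black collar 24 mm across, 44 to 48 mm; square handle, 18 by 18 mm, flats square to its x and y, 48 to 118 mm. In the stand its collar rests on the top plate, tip 36 mm above the bench.
- probe_tip (a point): Centre of the end face of the probe's tip.
- probe_collar (a point): Centre of the underside of the probe's collar, 44 mm above its tip.
- driver: Bystander: small black screwdriver hanging in the stand, 108 mm long, collar 24 mm across, waisted handle up to 19 mm thick, its top 144 mm above the bench. Origin at its lower end.
- brush: Bystander: cleaning brush hanging in the stand, 113 mm long, collar 24 mm across, tapered wooden handle up to 16 mm thick, its top 149 mm above the bench. Origin at its lower end.
- multimeter: Bystander: multimeter lying on its back, 185 mm (x) by 88 mm (y), 55 mm high. Origin: centre of its underside.
Things that resemble listed ones, but are neither listed nor needed, are in the scene too. Leave any green look-alike of the stand alone.

How it is judged (in metres and radians):
On the way, in this order (a step that is already met when the one before it is completed fails the run):
1. the probe is lifted out of the stand (z of probe_tip in the frame of stand above 0.085 m), for 0.1 s.
2. the probe's tip has pushed the reset button fully in (value of joint reset_button above 0.0043 m and z of probe_tip in the frame of slot below -0.016 m), for 0.1 s.
At the end, for the whole second after the job is handed in: The reset button is in (at least 4.3 of its 5 mm) and the probe hangs upright (within 0.15 rad) and still in a hole of the stand, its collar on the top plate (within 4 mm above it) (value of joint reset_button above 0.0043 m and z of probe_collar in the frame of stand between 0.077 and 0.084 m and x of probe_collar in the frame of stand between -0.055 and 0.055 m and y of probe_collar in the frame of stand between -0.01 and 0.01 m and angle between probe's own z axis and vertical below 0.15 rad and linear speed of probe below 0.02 m/s); the robot touches nothing.
It fails at once if the probe presses on the preheater with more than 25 N (contact force between probe and preheater above 25 N).
It fails at once if the robot's arm or fingers push the preheater with more than 25 N (contact force between any of the fingers, the arm and preheater above 25 N).
It fails at once if the screwdriver or the brush is shifted by more than 20 mm (distance of any of driver, brush from where it was at the start of the episode above 0.02 m).
It fails at once if the multimeter is shifted by more than 20 mm (distance of multimeter from where it was at the start of the episode above 0.02 m).
It also fails if it takes over 67 s, if anything falls off the work surface, if the arm or the gripper's body presses on something with over 40 N, if the wrist force passes 120 N, or if a joint passes its speed limit or range.

## Working session

There is one attempt and no reset: what is moved stays moved. The work goes in short steps, Python scripts to look and compute and a shell command to move; the robot and the scene stay as the last step left them, time stands still between calls to the robot, and variables do not carry over. Pictures are saved under pics/ and viewed, at most 10 in all, crops included, and the job is handed in when it is done.

```bash
ls; mkdir -p pics; python3 - <<'E'
from plant import ctrl
import cv2,numpy as np
np.set_printoptions(precision=3,suppress=True)
s=ctrl.get_state();print(s)
for n in("scene","side","wrist"):
    cv2.imwrite(f"pics/{n}0.png",ctrl.capture(n)); print(n,ctrl.camera_model(n))
E
```

```text
pics
{'time_s': 0.0, 'q': array([-0.126,  0.221,  1.528, -0.   ,  1.395, -0.126]), 'joint_vel': array([-0.001, -0.001, -0.001, -0.001, -0.   ,  0.   ]), 'joint_efforts': array([ -0.001, -49.691, -38.939,  -0.   ,   0.011,   0.   ]), 'ee_pos': array([624.367,   0.061, 230.171]), 'tcp_rot': array([-0.001,  0.707,  0.707, -0.001]), 'ft_force': array([ 0.037, -0.28 , -0.013]), 'torque': array([-0.02 ,  0.027, -0.047]), 'grasp_force': 0.0, 'gripper_width': 1.0022229204689326}
scene {'fx': 568.9793931885165, 'fy': 568.9793931885165, 'cx': 312.262556213991, 'cy': 240.12713301432467, 'extrinsics': array([[   0.719,    0.694,   -0.023, -351.878],
       [   0.368,   -0.41 ,   -0.835, -180.641],
       [  -0.589,    0.592,   -0.55 , 1496.006],
       [   0.   ,    0.   ,    0.   ,    1.   ]])}
side {'fx': 489.3815872209963, 'fy': 489.3815872209963, 'cx': 322.56474052781715, 'cy': 236.61223196629456, 'extrinsics': array([[ -0.942,  -0.336,  -0.006, 518.001],
       [ -0.22 ,   0.629,  -0.746, 212.505],
       [  0.254,  -0.701,  -0.666, 869.967],
       [  0.   ,   0.   ,   0.   ,   1.   ]])}
wrist {'fx': 362.0658039982999, 'fy': 362.0658039982999, 'cx': 316.2227269427241, 'cy': 234.2669720346207, 'T_tool_cam': array([[   0.   ,   -0.95 ,   -0.314,   79.296],
       [   1.   ,   -0.   ,    0.001,    0.389],
       [  -0.001,   -0.314,    0.95 , -142.498],
       [   0.   ,    0.   ,    0.   ,    1.   ]])}
```

View pics/scene0.png

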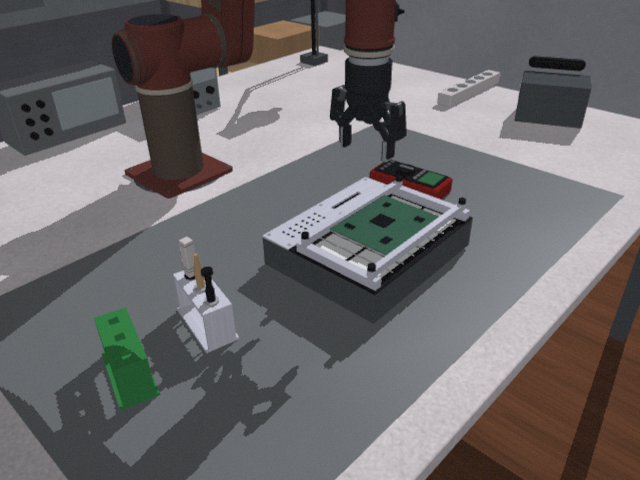

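View pics/side0.png

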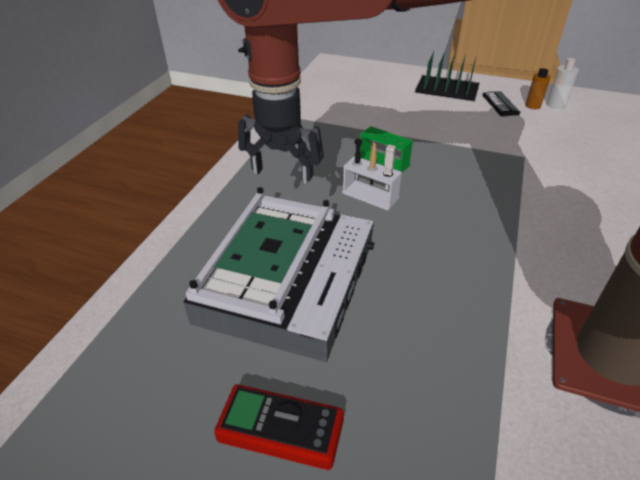

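The scene view shows the stand near (205,310), with the probe's white handle at (187,258), then brush (199,270) and driver (209,285). The slot is near (347,200). In the side view the probe is at (389,160) and the slot at (327,288). Next I'll refine these with contours.

```bash
cat > h.py <<'E'
import cv2,numpy as np
from plant import ctrl
from scipy.spatial.transform import Rotation as R
np.set_printoptions(precision=2,suppress=True)
def cam(n,s=None):
    m=ctrl.camera_model(n);K=np.array([[m['fx'],0,m['cx']],[0,m['fy'],m['cy']],[0,0,1]])
    if n!='wrist': E=m['extrinsics']
    else:
        T=np.eye(4);T[:3,:3]=R.from_quat(s['tcp_rot'],scalar_first=True).as_matrix();T[:3,3]=s['ee_pos'];E=np.linalg.inv(T@m['T_tool_cam'])
    return K,E
def plane(c,px,z):
    K,E=c;C=np.linalg.inv(E);d=C[:3,:3]@np.linalg.inv(K)@np.array([*px,1.]);o=C[:3,3]
    return o+d*(z-o[2])/d[2]
def proj(c,p):
    K,E=c;v=K@(E[:3,:3]@np.asarray(p,float)+E[:3,3]);return v[:2]/v[2]
def tri(c1,p1,c2,p2):
    P=[c[0]@c[1][:3] for c in(c1,c2)]
    X=cv2.triangulatePoints(P[0],P[1],np.array(p1,float),np.array(p2,float)).ravel();return X[:3]/X[3]
E
python3 - <<'E'
from h import *
sc,si=cam('scene'),cam('side')
a=cv2.imread('pics/scene0.png');b=cv2.imread('pics/side0.png')
def dark(img,x0,y0,x1,y1,t):
    g=cv2.cvtColor(img,6)[y0:y1,x0:x1];m=(g<t).astype(np.uint8)
    for c in cv2.findContours(m,0,2)[0]:
        if cv2.contourArea(c)>15:
            r=cv2.minAreaRect(c);print(r[0][0]+x0,r[0][1]+y0,r[1],r[2])
            ; yield np.array(r[0])+[x0,y0], cv2.boxPoints(r)+[x0,y0]
for n,img,c,box in(('scene',a,sc,(325,185,368,212)),('side',b,si,(312,265,342,310))):
    for ctr,bp in dark(img,*box,110):
        print(n,ctr,plane(c,ctr,75),'\n',np.array([plane(c,p,75)[:2] for p in bp]))
print('probe top',plane(sc,(187,240),154),plane(si,(390,147),154))
A=cv2.resize(a[225:355,165:245],None,fx=4.5,fy=4.5,interpolation=2);B=cv2.resize(b[130:210,335:410],None,fx=5.3,fy=5.3,interpolation=2)
H=586;A=A[:H];B=cv2.copyMakeBorder(B,0,max(0,A.shape[0]-B.shape[0]),0,0,0)[:A.shape[0]]
o=np.hstack([A,B]);print(o.shape);cv2.imwrite('pics/c1.png',o)
E
```

```text
File "<stdin>", line 9
    ; yield np.array(r[0])+[x0,y0], cv2.boxPoints(r)+[x0,y0]
    ^
SyntaxError: invalid syntax
```

```bash
python3 - <<'E'
from h import *
sc,si=cam('scene'),cam('side')
a=cv2.imread('pics/scene0.png');b=cv2.imread('pics/side0.png')
for n,img,c,(x0,y0,x1,y1) in(('scene',a,sc,(325,185,368,212)),('side',b,si,(312,265,342,310))):
    m=(cv2.cvtColor(img,6)[y0:y1,x0:x1]<110).astype(np.uint8)
    for k in cv2.findContours(m,0,2)[0]:
        if cv2.contourArea(k)>15:
            r=cv2.minAreaRect(k);ctr=np.array(r[0])+[x0,y0];bp=cv2.boxPoints(r)+[x0,y0]
            print(n,ctr,plane(c,ctr,75),'\n',np.array([plane(c,p,75)[:2] for p in bp]))
print('probe top',plane(sc,(187,240),154),plane(si,(390,147),154))
A=cv2.resize(a[225:355,165:245],None,fx=4.5,fy=4.5,interpolation=2);B=cv2.resize(b[130:210,335:410],None,fx=5.3,fy=5.3,interpolation=2)
B=cv2.copyMakeBorder(B,0,A.shape[0]-B.shape[0],0,0,0)
cv2.imwrite('pics/c1.png',np.hstack([A,B]))
E
```

```text
scene [362. 208.] [562.93  72.93  75.  ] 
 [[547.33  75.54]
 [562.74  89.24]
 [578.24  70.37]
 [563.11  56.89]]
scene [345.94 199.89] [516.1   76.55  75.  ] 
 [[513.24  38.02]
 [510.89 122.03]
 [519.07 116.5 ]
 [521.06  33.25]]
scene [335. 191.] [472.74  90.31  75.  ] 
 [[437.75  96.21]
 [470.73 125.34]
 [506.42  84.62]
 [474.69  56.48]]
side [326.19 288.36] [513.63  81.02  75.  ] 
 [[517.43 120.69]
 [519.63  36.66]
 [509.59  38.82]
 [508.05 122.36]]
side [314.  269.5] [551.4   43.31  75.  ] 
 [[559.22  33.29]
 [551.98  30.75]
 [543.73  53.15]
 [550.83  55.64]]
probe top [ 500.98 -303.98  154.  ] [ 495.74 -303.94  154.  ]
```

View pics/c1.png

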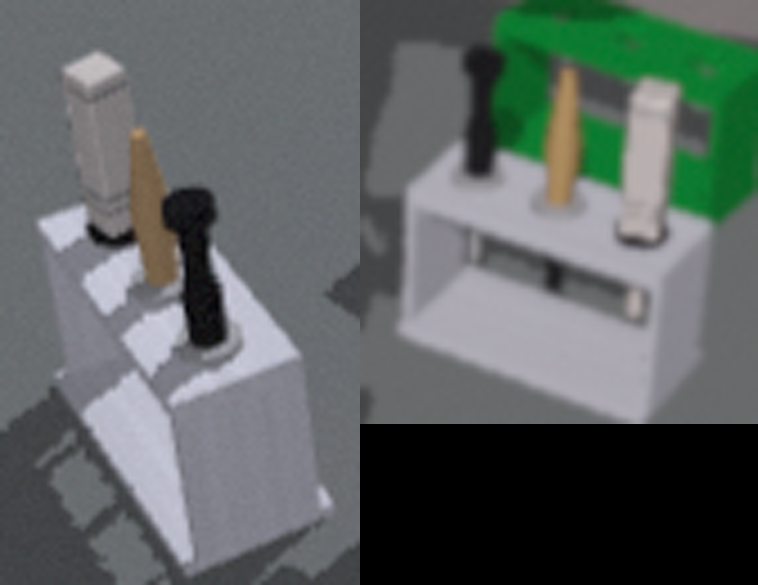

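The crop shows a plain hanging order: probe at one end, brush in the middle, driver at the far end. The stand's top corners and the square handle top are visible in both views.

```bash
python3 - <<'E'
from h import *
sc,si=cam('scene'),cam('side')
f=lambda p:(p[0]/4.5+165,p[1]/4.5+225); g=lambda p:((p[0]-360)/5.3+335,p[1]/5.3+130)
for n,c,fn,pts in(('sc',sc,f,[(38,220),(300,355),(172,405)]),('si',si,g,[(712,230),(655,272),(408,190)])):
    for p in pts: print(n,'stand',plane(c,fn(p),80))
for p in [(62,70),(98,52),(130,68),(98,92),(97,71)]: print('top sc',plane(sc,f(p),154))
for p in [(657,87),(633,85),(681,87)]: print('top si',plane(si,g(p),154))
print('collar',plane(sc,f((111,236)),82),plane(si,g((641,236)),82))
print('tri top',tri(sc,f((97,71)),si,g((657,87))))
print('brush',plane(sc,f((155,282)),82),'driver',plane(sc,f((208,343)),82),'si',plane(si,g((558,205)),82),plane(si,g((478,180)),82))
print('brush top',tri(sc,f((138,131)),si,g((568,70))))
E
```

```text
sc stand [ 470.49 -323.56   80.  ]
sc stand [ 608.25 -306.83   80.  ]
sc stand [ 596.28 -354.31   80.  ]
si stand [ 465.03 -318.07   80.  ]
si stand [ 481.36 -278.29   80.  ]
si stand [ 602.94 -304.01   80.  ]
top sc [ 492.2 -314.1  154. ]
top sc [ 492.04 -298.04  154.  ]
top sc [ 509.76 -296.53  154.  ]
top sc [ 514.06 -313.78  154.  ]
top sc [ 502.36 -305.86  154.  ]
top si [ 494.12 -307.14  154.  ]
top si [ 504.19 -305.37  154.  ]
top si [ 484.44 -310.5   154.  ]
collar [ 502.26 -312.01   82.  ] [ 493.25 -300.23   82.  ]
tri top [ 496.47 -304.7   152.55]
brush [ 537.69 -317.77   82.  ] driver [ 580.61 -326.27   82.  ] si [ 534.48 -311.77   82.  ] [ 574.35 -319.4    82.  ]
brush top [ 536.52 -314.79  148.62]
```

Measurements agree: slot centre about (515,79) with its long axis along world y, and probe at about (497,-306). The stand's yaw is about -11°. I'll move over the probe with the closing axis across the stand row, then look with the wrist camera.

```bash
python3 -m creep '{"dp":[[-0.7,-0.3,-0.1],[-1.4,-0.6,-0.2],[-2.1,-0.9,-0.3],[-2.8,-1.2,-0.4],[-3.5,-1.5,-0.5],[-4.2,-1.8,-0.6],[-4.9,-2.1,-0.6],[-5.5,-2.3,-0.6],[-6.1,-2.55,-0.6],[-6.1,-2.55,-0.6]],"turn":[[0,0,8.5],[0,0,17],[0,0,25.5],[0,0,34],[0,0,42.5],[0,0,51],[0,0,59.5],[0,0,68],[0,0,76.5],[0,0,85]],"claw":[1,1,1,1,1,1,1,1,1,1]}' && python3 -m creep '{"dp":[[0,0,0],[0,0,0],[0,0,0],[0,0,0]],"turn":[[0,0,8],[0,0,16],[0,0,16],[0,0,16]],"claw":[1,1,1,1]}'
python3 - <<'E'
from h import *
s=ctrl.get_state();im=ctrl.capture('wrist');cv2.imwrite('pics/w1.png',im);import json
json.dump({k:list(map(float,s[k])) for k in('ee_pos','tcp_rot')},open('w1.json','w'))
print(R.from_quat(s['tcp_rot'],scalar_first=True).as_matrix(),s['q'])
E
```

```text
time_s: 1.15
ee_pos: [495.6, -308.4, 260.9]
tcp_rot: [0.0, 0.999, 0.039, -0.001]
ft_force: [0.1, 0.9, -0.7]
gripper_width: 1.001
grasp_force: 0.0
time_s: 1.55
ee_pos: [497.4, -304.9, 261.0]
tcp_rot: [-0.0, 0.996, -0.094, -0.0]
ft_force: [1.0, 0.4, 0.2]
gripper_width: 0.999
grasp_force: 0.0
[[ 0.98 -0.19 -0.  ]
 [-0.19 -0.98  0.  ]
 [-0.   -0.   -1.  ]] [-0.69  0.1   1.6  -0.    1.44  1.07]
```

View pics/w1.png

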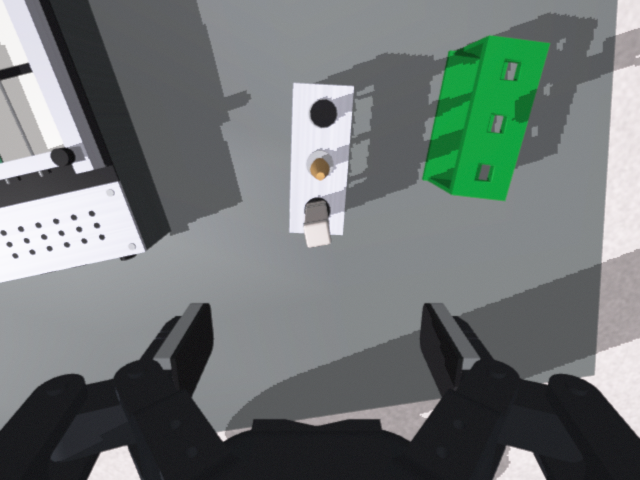

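The wrist view shows the handle's bright top at about (317,235) and the stand top with corners at (293,83), (354,86), (343,236) and (290,232). I'll fit these.

```bash
python3 - <<'E'
from h import *
import json
s=json.load(open('w1.json'));c=cam('wrist',s);im=cv2.imread('pics/w1.png')
print('stand',*[plane(c,p,80)[:2] for p in[(293,83),(354,86),(343,236),(290,232)]])
print('collars drv/brush/probe',*[plane(c,p,z)[:2] for p,z in[((323,113),84),((319,163),84),((316,208),84)]])
g=cv2.cvtColor(im,6)
sub=im[215:252,298:336].astype(int);sat=sub.max(2)-sub.min(2);print(g[218:250:3,300:336:3])
hsv=cv2.cvtColor(im,40)
m=((g>125)&(hsv[...,1]>8)&(hsv[...,0]<40)).astype(np.uint8);M=np.zeros_like(m);M[216:252,300:334]=m[216:252,300:334]
for k in cv2.findContours(M,0,2)[0]:
    if cv2.contourArea(k)>60:
        r=cv2.minAreaRect(k);print(r,plane(c,r[0],154),[plane(c,p,154)[:2] for p in cv2.boxPoints(r)])
E
```

```text
stand [ 605.3  -306.92] [ 593.59 -356.11] [ 465.94 -325.62] [ 479.14 -277.39]
collars drv/brush/probe [ 577.52 -326.95] [ 537.49 -316.03] [ 498.32 -305.9 ]
[[238 235 123 119 121 119 119 120 113 113 235 237]
 [238 226 121 118 109 111 120 132 139 103 236 237]
 [239 180 139 159 181 202 211 220 224 141 235 237]
 [238 228 227 230 232 231 230 229 228 159 235 237]
 [239 231 235 232 232 231 230 230 229 183 223 237]
 [171 170 237 232 232 231 231 230 229 206 192 232]
 [141 143 239 232 232 231 231 230 230 223 122 140]
 [141 143 221 233 232 231 231 231 230 226 135 139]
 [141 142 194 233 232 232 232 231 230 227 155 138]
 [141 142 153 233 228 225 199 175 153 145 137 137]
 [139 141 140 146 140 139 139 139 139 139 137 138]]
((317.6730651855469, 233.36538696289062), (23.730052947998047, 22.357240676879883), 78.69007110595703) [ 496.76 -306.93  154.  ] [array([ 505.56, -298.88]), array([ 505.84, -314.94]), array([ 487.81, -315.13]), array([ 487.45, -298.72])]
```

```bash
python3 -m creep '{"dp":[[0,0.03,0.3],[0,0.03,0.7],[0,0.03,1.1],[0,0.03,1.5],[0,0.03,1.9],[0,0.03,2.3],[0,0.03,2.6],[0,0.03,2.85],[0,0.03,2.98],[0,0.03,2.98]],"turn":[[0,0,-6],[0,0,-11],[0,0,-11],[0,0,-11],[0,0,-11],[0,0,-11],[0,0,-11],[0,0,-11],[0,0,-11],[0,0,-11]],"claw":[1,1,1,1,1,1,1,1,1,1]}' && python3 -m creep '{"dp":[[0,0,0],[0,0,0],[0,0,0],[0,0,0],[0,0,0],[0,0,0],[0,0,0],[0,0,0],[0,0,0],[0,0,0]],"turn":[[0,0,0],[0,0,0],[0,0,0],[0,0,0],[0,0,0],[0,0,0],[0,0,0],[0,0,0],[0,0,0],[0,0,0]],"claw":[0,0,0,0,0,0,0,0,0,0]}' 60
```

```text
time_s: 2.6
ee_pos: [496.8, -306.1, 111.4]
tcp_rot: [-0.0, 1.0, 0.0, -0.001]
ft_force: [0.2, -1.3, 0.2]
gripper_width: 0.998
grasp_force: 0.0
time_s: 3.6
ee_pos: [497.3, -306.5, 112.5]
tcp_rot: [0.0, 1.0, -0.0, 0.0]
ft_force: [0.8, -0.1, 2.0]
gripper_width: 0.198
grasp_force: 61.2
```

```bash
python3 -m creep '{"dp":[[0,0,-0.2],[0,0,-0.5],[0,0,-0.8],[0,0,-1.1],[0,0,-1.4],[0,0,-1.7],[0,0,-2.0],[0,0,-2.3],[0,0,-2.5],[0,0,-2.5]],"turn":[[0,0,0],[0,0,0],[0,0,0],[0,0,0],[0,0,0],[0,0,0],[0,0,0],[0,0,0],[0,0,0],[0,0,0]],"claw":[0,0,0,0,0,0,0,0,0,0]}' && python3 -m creep '{"dp":[[0,-0.5,0],[0.1,-1.2,0],[0.2,-2,0],[0.3,-2.8,0],[0.36,-3.6,0],[0.36,-4.4,0],[0.36,-5.2,0],[0.36,-6,0],[0.36,-6.8,0],[0.36,-7.2,0]],"turn":[[0,0,0],[0,0,0],[0,0,0],[0,0,0],[0,0,0],[0,0,0],[0,0,0],[0,0,0],[0,0,0],[0,0,0]],"claw":[0,0,0,0,0,0,0,0,0,0]}' && python3 -m creep '{"dp":[[0,-0.4,0],[0,-0.5,0],[0,-0.5,0],[0,-0.5,0]],"turn":[[0,0,0],[0,0,0],[0,0,0],[0,0,0]],"claw":[0,0,0,0]}'
python3 - <<'E'
from h import *
s=ctrl.get_state();w=ctrl.capture('wrist');a=ctrl.capture('scene');b=ctrl.capture('side')
for n,i in(('w2',w),('a2',a),('b2',b)):cv2.imwrite(f'pics/{n}.png',i)
sc,si=cam('scene'),cam('side');t=s['ee_pos']
o=[]
for i,c in((a,sc),(b,si)):
    p=proj(c,t-[0,0,76]);print(p);x,y=(p-[40,100]).astype(int);print(x,y)
    o.append(cv2.resize(i[y:y+140,x:x+80],None,fx=4,fy=4,interpolation=2))
o.append(cv2.copyMakeBorder(w[200:480:1,170:470][::2,::2],0,420,0,0,0)[:560])
o=np.hstack(o);print(o.shape,t);cv2.imwrite('pics/c2.png',o[:,:800])
import json
json.dump({k:list(map(float,s[k])) for k in('ee_pos','tcp_rot')},open('w2.json','w'))
E
```

```text
time_s: 4.6
ee_pos: [498.0, -307.1, 239.5]
tcp_rot: [0.001, 1.0, 0.0, 0.001]
ft_force: [0.1, 0.5, -0.8]
gripper_width: 0.204
grasp_force: 61.2
time_s: 5.6
ee_pos: [514.3, 56.5, 236.5]
tcp_rot: [-0.0, 1.0, 0.001, -0.001]
ft_force: [-0.3, 0.3, -0.3]
gripper_width: 0.204
grasp_force: 61.1
time_s: 6.0
ee_pos: [515.1, 77.8, 236.9]
tcp_rot: [0.0, 1.0, -0.0, -0.0]
ft_force: [-0.8, 0.3, -0.4]
gripper_width: 0.204
grasp_force: 61.1
[346.33 162.38]
306 62
[325.99 253.02]
285 153
(560, 790, 3) [515.06  77.77 236.89]
```

View pics/c2.png

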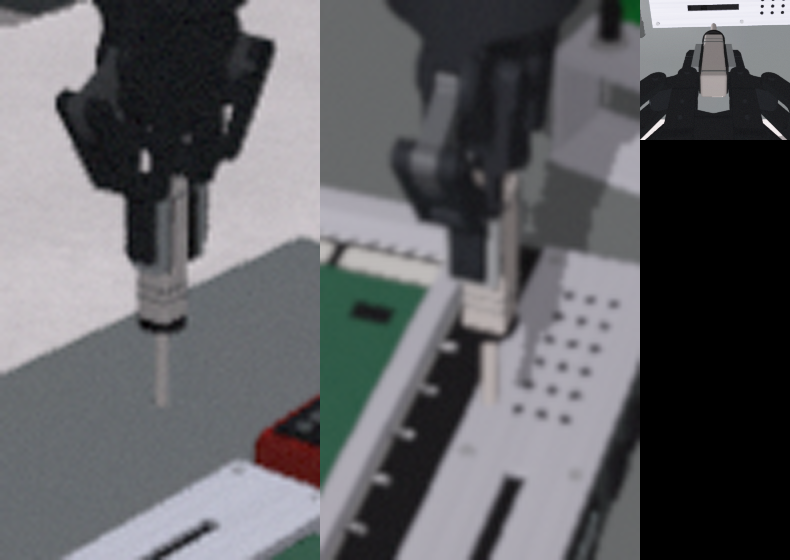

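View pics/w2.png

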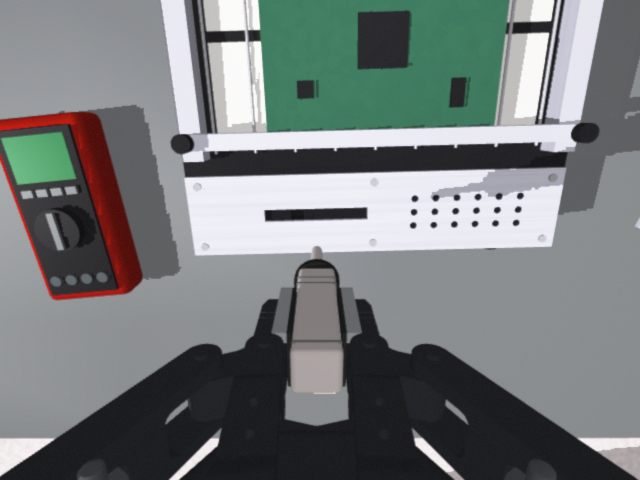

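In the crops the probe hangs straight, with its tip at scene (346.5,163) and side (327.5,253.5). In the wrist view the slot spans (265..367, 214), and a darker patch near (297,214) could be the well opening. The tip is at about (317,249).

```bash
python3 - <<'E'
from h import *
import json
s=json.load(open('w2.json'));c=cam('wrist',s);im=cv2.imread('pics/w2.png');g=cv2.cvtColor(im,6)
t=np.array(s['ee_pos']);sc,si=cam('scene'),cam('side')
print('tip tri',tri(sc,(346.5,163),si,(327.5,253.5)),'exp proj wrist of nominal tip',proj(c,t-[0,0,76]))
m=(g<110).astype(np.uint8);M=np.zeros_like(m);M[203:225,255:378]=m[203:225,255:378]
k=max(cv2.findContours(M,0,2)[0],key=cv2.contourArea);r=cv2.minAreaRect(k);print(r,plane(c,r[0],75))
print(np.array([plane(c,p,75)[:2] for p in cv2.boxPoints(r)]))
print(g[210:219,262:372:2][::2])
print('well?',plane(c,(297,214),71),'floor centre',plane(c,r[0],71))
print(np.array([plane(c,p,75)[:2] for p in[(185,177),(566,166),(553,246),(194,255)]]))
print(im[240:262:2,310:324:2].max(2))
E
```

```text
tip tri [513.87  77.92 159.47] exp proj wrist of nominal tip [314.21 247.66]
((315.50885009765625, 213.8459014892578), (10.688796043395996, 101.248779296875), 88.53119659423828) [514.48  77.08  75.  ]
[[518.11 121.  ]
 [520.4   33.48]
 [510.82  32.83]
 [508.49 121.2 ]]
[[236 167  96  84  84  88  87  71  72  71  72  71  58  57  56  49  49  36
   33  36  36  40  37  39  37  39  37  37  38  38  38  37  34  36  38  37
   35  37  38  38  36  35  36  39  37  36  36  37  37  35  39  37  84 228
  236]
 [236 158  27  24  27  37  35  36  37  35  37  35  35  36  32  25  24  26
   25  22  25  36  37  35  36  36  36  39  39  34  35  37  36  36  35  37
   37  35  38  36  35  36  36  36  37  36  37  34  36  37  34  36  88 228
  236]
 [236 161  30  26  24  34  37  36  36  36  35  36  36  36  33  24  26  26
   25  27  26  37  37  36  35  38  35  36  37  37  35  35  35  34  37  37
   34  35  37  37  36  36  36  36  35  35  37  39  32  38  34  37  90 236
  239]
 [238 188  31  25  28  33  36  37  36  35  37  37  38  35  31  15  19  22
   23  22  21  35  36  36  35  35  37  38  39  36  36  37  37  38  37  35
   37  36  38  37  34  35  36  35  36  38  36  37  38  35  37  36  83 235
  240]
 [237 211  31  25  26  35  35  38  34  37  35  36  38  37  35  25  23  27
   26  28  26  39  41  38  37  37  40  45  48  46  50  56  56  58  57  54
   67  69  68  67  73  85  85  85  85  88  92  93  93  92 106 114 124 236
  240]]
well? [513.27  93.38  71.  ] floor centre [513.41  77.08  71.  ]
[[ 546.54  186.82]
 [ 555.65 -131.71]
 [ 484.69 -135.4 ]
 [ 476.13  186.71]]
[[246 246 247 246 247 246 246]
 [246 247 246 246 246 246 246]
 [245 245 245 244 244 245 245]
 [243 241 204 152 171 233 243]
 [242 213 162 135 129 150 240]
 [243 196 160 134 129 128 220]
 [219 190 157 134 130 125 170]
 [161 186 158 133 129 124 130]
 [161 184 157 134 130 126 130]
 [159 166 135 115 112 112 123]
 [ 55  38  27  23  23  24  42]]
```

The slot's yaw is +1.5° and its centre is about (514.5,77.5). The dark patch is about 11 mm wide, centred near y=93, which is 16 mm from the slot centre and so within the given range. I'll go above it and look again.

```bash
python3 -m creep '{"dp":[[0,-0.2,0.1],[0.01,-0.34,0.3],[0.01,-0.34,0.5],[0.01,-0.34,0.7],[0.01,-0.34,0.9],[0.01,-0.34,1.1],[0.01,-0.34,1.3],[0.01,-0.34,1.45],[0.01,-0.34,1.55],[0.01,-0.34,1.55]],"turn":[[0,0,-1.5],[0,0,-1.5],[0,0,-1.5],[0,0,-1.5],[0,0,-1.5],[0,0,-1.5],[0,0,-1.5],[0,0,-1.5],[0,0,-1.5],[0,0,-1.5]],"claw":[0,0,0,0,0,0,0,0,0,0]}' && python3 -m creep '{"dp":[[0,0,0],[0,0,0]],"turn":[[0,0,0],[0,0,0]],"claw":[0,0]}'
python3 - <<'E'
from h import *
import json
s=ctrl.get_state();w=ctrl.capture('wrist');a=ctrl.capture('scene');b=ctrl.capture('side')
for n,i in(('w3',w),('a3',a),('b3',b)):cv2.imwrite(f'pics/{n}.png',i)
json.dump({k:list(map(float,s[k])) for k in('ee_pos','tcp_rot')},open('w3.json','w'))
t=s['ee_pos'];c=cam('wrist',s);print(t,proj(c,t-[0,0,76]))
A=cv2.resize(w[190:290,250:410],None,fx=5,fy=3,interpolation=2)
A=cv2.resize(w[205:285,255:395],None,fx=5,fy=5,interpolation=2)
o=[cv2.resize(i[y-15:y+25,x-30:x+30],(350,200),interpolation=2) for i,cc in((a,'scene'),(b,'side')) for x,y in[proj(cam(cc),t-[0,0,76]).astype(int)]]
for cc in('scene','side'):print(cc,proj(cam(cc),t-[0,0,76]).astype(int))
cv2.imwrite('pics/c3.png',np.vstack([A,np.hstack(o)]))
E
```

```text
time_s: 7.15
ee_pos: [515.2, 95.4, 158.9]
tcp_rot: [0.0, 1.0, 0.013, -0.001]
ft_force: [-0.9, -0.3, -1.3]
gripper_width: 0.202
grasp_force: 61.1
time_s: 7.35
ee_pos: [516.1, 95.5, 160.4]
tcp_rot: [-0.0, 1.0, 0.013, 0.001]
ft_force: [0.5, -0.0, -0.4]
gripper_width: 0.199
grasp_force: 61.1
[516.15  95.54 160.4 ] [314.25 247.81]
scene [351 192]
side [322 290]
```

View pics/c3.png

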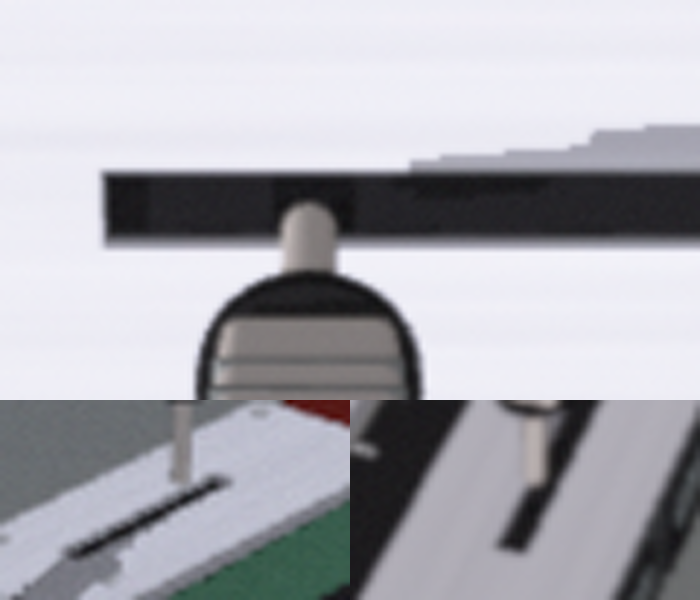

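The tip sits over the dark opening: the tip's columns are about 311–323 and the opening's about 310–326 in the full image. Next I'll check the x alignment numerically.

```bash
python3 - <<'E'
from h import *
import json
s=json.load(open('w3.json'));c=cam('wrist',s)
f=lambda x,y:(255+x/5,205+y/5)
print('slot edges',plane(c,f(310,172),75),plane(c,f(310,241),75),'left end',plane(c,f(104,205),75))
print('tip far edge',plane(c,f(309,202),84),'sides',plane(c,f(281,235),84),plane(c,f(338,235),84))
print('well sides',plane(c,f(274,190),71),plane(c,f(356,190),71))
E
```

```text
slot edges [518.68  93.82  75.  ] [508.85  93.56  75.  ] left end [513.29 121.28  75.  ]
tip far edge [517.69  93.94  84.  ] sides [513.06  97.44  84.  ] [513.26  90.07  84.  ]
well sides [514.6  98.6  71. ] [514.89  87.46  71.  ]
```

```bash
python3 -m creep '{"dp":[[-0.01,0.015,0.04],[-0.01,0.015,0.08],[-0.01,0.015,0.12],[-0.01,0.015,0.16],[-0.01,0.015,0.2],[-0.01,0.015,0.23],[-0.01,0.015,0.25],[-0.01,0.015,0.27],[-0.01,0.015,0.27]],"turn":[[0,0,0],[0,0,0],[0,0,0],[0,0,0],[0,0,0],[0,0,0],[0,0,0],[0,0,0],[0,0,0]],"claw":[0,0,0,0,0,0,0,0,0]}'
python3 -m creep '{"dp":[[0,0,0.02],[0,0,0.03],[0,0,0.03]],"turn":[[0,0,0],[0,0,0],[0,0,0]],"claw":[0,0,0]}'
```

```text
time_s: 8.4
ee_pos: [515.1, 94.8, 146.1]
tcp_rot: [0.0, 1.0, 0.013, -0.0]
ft_force: [-0.7, -0.1, 0.0]
gripper_width: 0.2
grasp_force: 61.1
time_s: 8.7
ee_pos: [515.2, 94.8, 144.7]
tcp_rot: [-0.0, 1.0, 0.013, -0.0]
ft_force: [-0.7, 0.1, -1.0]
gripper_width: 0.202
grasp_force: 61.1
```

```bash
python3 -m creep '{"dp":[[0,0,0.02],[0,0,0.04],[0,0,0.06],[0,0,0.06]],"turn":[[0,0,0],[0,0,0],[0,0,0],[0,0,0]],"claw":[0,0,0,0]}'
python3 -m creep '{"dp":[[0,0,0.02],[0,0,0.04],[0,0,0.06],[0,0,0.06]],"turn":[[0,0,0],[0,0,0],[0,0,0],[0,0,0]],"claw":[0,0,0,0]}'
```

```text
time_s: 9.1
ee_pos: [515.1, 94.8, 141.6]
tcp_rot: [0.0, 1.0, 0.013, -0.0]
ft_force: [0.8, 0.3, 0.6]
gripper_width: 0.199
grasp_force: 61.1
time_s: 9.5
ee_pos: [515.1, 94.8, 138.6]
tcp_rot: [0.0, 1.0, 0.013, -0.0]
ft_force: [0.7, 0.3, -1.2]
gripper_width: 0.203
grasp_force: 61.1
```

```bash
python3 -m creep '{"dp":[[0,0,0.02],[0,0,0.03],[0,0,0.03]],"turn":[[0,0,0],[0,0,0],[0,0,0]],"claw":[0,0,0]}'
```

```text
time_s: 9.8
ee_pos: [515.3, 94.8, 137.4]
tcp_rot: [0.0, 1.0, 0.013, 0.0]
ft_force: [0.8, -0.4, 1.5]
gripper_width: 0.2
grasp_force: 61.1
```

It's well inside the well with no contact yet. I'll push in 1 mm steps.

```bash
python3 -m creep '{"dp":[[0,0,0.02],[0,0,0.02]],"turn":[[0,0,0],[0,0,0]],"claw":[0,0]}' | sed -n 2,4p
python3 -m creep '{"dp":[[0,0,0.02],[0,0,0.02]],"turn":[[0,0,0],[0,0,0]],"claw":[0,0]}'| sed -n 2,4p
python3 -m creep '{"dp":[[0,0,0.02],[0,0,0.02]],"turn":[[0,0,0],[0,0,0]],"claw":[0,0]}'| sed -n 2,4p
```

```text
ee_pos: [515.4, 94.8, 136.8]
tcp_rot: [0.0, 1.0, 0.013, 0.0]
ft_force: [-1.5, -0.1, 4.9]
ee_pos: [515.4, 94.8, 135.8]
tcp_rot: [0.0, 1.0, 0.013, 0.0]
ft_force: [-1.9, 0.3, 5.6]
ee_pos: [515.4, 94.8, 134.7]
tcp_rot: [0.0, 1.0, 0.013, 0.0]
ft_force: [-1.2, -0.3, 4.6]
```

```bash
python3 -m creep '{"dp":[[0,0,0.02],[0,0,0.02]],"turn":[[0,0,0],[0,0,0]],"claw":[0,0]}' | sed -n 2,4p
python3 -m creep '{"dp":[[0,0,0.01],[0,0,0.01]],"turn":[[0,0,0],[0,0,0]],"claw":[0,0]}'| sed -n 2,4p
```

```text
ee_pos: [515.4, 94.8, 133.6]
tcp_rot: [-0.0, 1.0, 0.013, 0.0]
ft_force: [-1.0, -0.0, 3.6]
ee_pos: [515.4, 94.8, 133.1]
tcp_rot: [-0.0, 1.0, 0.013, 0.0]
ft_force: [-1.1, -0.2, 4.2]
```

```bash
python3 -m creep '{"dp":[[0,0,0.01],[0,0,0.01]],"turn":[[0,0,0],[0,0,0]],"claw":[0,0]}' | sed -n 2,4p
```

```text
ee_pos: [515.4, 94.8, 132.6]
tcp_rot: [0.0, 1.0, 0.013, 0.0]
ft_force: [-1.0, 0.2, 5.2]
```

```bash
python3 -m creep '{"dp":[[0,0,0.01],[0,0,0.01]],"turn":[[0,0,0],[0,0,0]],"claw":[0,0]}' | sed -n 2,4p
```

```text
ee_pos: [515.5, 94.8, 132.3]
tcp_rot: [-0.0, 1.0, 0.013, 0.0]
ft_force: [-1.4, -0.7, 6.5]
```

```bash
python3 -m creep '{"dp":[[0,0,0.01],[0,0,0.01]],"turn":[[0,0,0],[0,0,0]],"claw":[0,0]}' | sed -n 2,4p
```

```text
ee_pos: [515.6, 94.8, 132.2]
tcp_rot: [-0.0, 1.0, 0.013, 0.0]
ft_force: [-2.7, 0.3, 8.7]
```

```bash
python3 -m creep '{"dp":[[0,0,0.01],[0,0,0.01],[0,0,0.01]],"turn":[[0,0,0],[0,0,0],[0,0,0]],"claw":[0,0,0]}' | sed -n 2,4p
```

```text
ee_pos: [515.7, 94.8, 132.1]
tcp_rot: [0.0, 1.0, 0.013, 0.001]
ft_force: [-2.7, -1.3, 11.8]
```

The hard stop is reached: force rose to 11.8 N after 5.2 mm of travel. Now I'll retreat and return to the stand.

```bash
python3 -m creep '{"dp":[[0,0,-0.1],[0,0,-0.3],[0,0,-0.5],[0,0,-0.8],[0,0,-1.1],[0,0,-1.4],[0,0,-1.7],[0,0,-2],[0,0,-2.1],[0,0,-2.1]],"turn":[[0,0,0],[0,0,0],[0,0,0],[0,0,0],[0,0,0],[0,0,0],[0,0,0],[0,0,0],[0,0,0],[0,0,0]],"claw":[0,0,0,0,0,0,0,0,0,0]}' && python3 -m creep '{"dp":[[0,0.5,0],[-0.1,1.2,0],[-0.2,2,0],[-0.3,2.8,0],[-0.4,3.6,0],[-0.5,4.4,0],[-0.57,5.2,0],[-0.57,6,0],[-0.57,6.8,0],[-0.57,7.5,0]],"turn":[[0,0,1.5],[0,0,1.5],[0,0,1.5],[0,0,1.5],[0,0,1.5],[0,0,1.5],[0,0,1.5],[0,0,1.5],[0,0,1.5],[0,0,1.5]],"claw":[0,0,0,0,0,0,0,0,0,0]}' && python3 -m creep '{"dp":[[0,0.3,0],[0,0.52,0],[0,0.52,0],[0,0.52,0],[0,0.52,0]],"turn":[[0,0,0],[0,0,0],[0,0,0],[0,0,0],[0,0,0]],"claw":[0,0,0,0,0]}'
```

```text
time_s: 12.7
ee_pos: [515.8, 94.8, 237.0]
tcp_rot: [-0.0, 1.0, 0.013, 0.001]
ft_force: [0.1, -0.0, -0.7]
gripper_width: 0.2
grasp_force: 61.2
time_s: 13.7
ee_pos: [495.7, -282.6, 234.6]
tcp_rot: [-0.0, 1.0, -0.0, -0.001]
ft_force: [0.9, -0.0, -0.2]
gripper_width: 0.198
grasp_force: 61.1
time_s: 14.2
ee_pos: [496.8, -305.5, 235.8]
tcp_rot: [-0.0, 1.0, 0.001, -0.0]
ft_force: [-0.2, -0.9, -0.9]
gripper_width: 0.203
grasp_force: 61.1
```

```bash
python3 -m creep '{"dp":[[0,0,0.2],[0,0,0.4],[0,0,0.6],[0,0,0.8],[0,0,1],[0,0,1.2],[0,0,1.3],[0,0,1.3],[0,0,1.3]],"turn":[[0,0,0],[0,0,0],[0,0,0],[0,0,0],[0,0,0],[0,0,0],[0,0,0],[0,0,0],[0,0,0]],"claw":[0,0,0,0,0,0,0,0,0]}'
python3 - <<'E'
from h import *
import json
P=[np.array(ctrl.get_state()['ee_pos'])]
s=ctrl.get_state();w=ctrl.capture('wrist');cv2.imwrite('pics/w4.png',w)
json.dump({k:list(map(float,s[k])) for k in('ee_pos','tcp_rot')},open('w4.json','w'))
print(s['ee_pos'])
cv2.imwrite('pics/c4.png',cv2.resize(w[190:290,250:390],None,fx=5,fy=5,interpolation=2))
E
```

```text
time_s: 15.1
ee_pos: [496.7, -307.0, 171.0]
tcp_rot: [0.0, 1.0, -0.0, 0.0]
ft_force: [-0.0, -0.9, 0.3]
gripper_width: 0.205
grasp_force: 61.1
[ 496.68 -307.    170.96]
```

View pics/c4.png

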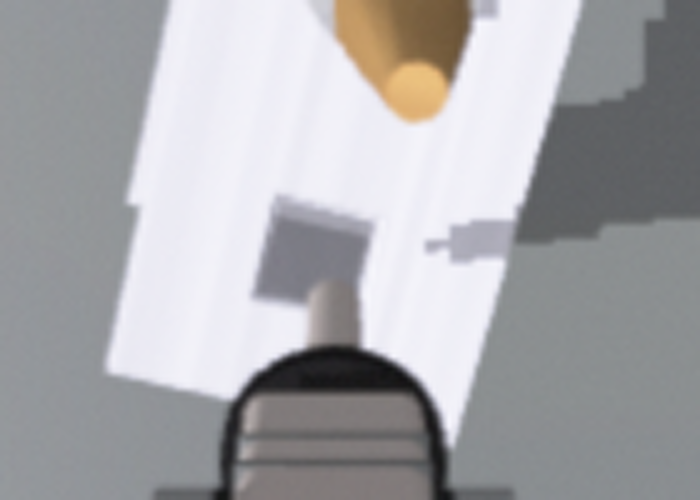

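The open hole's corners in the crop are (276,196), (372,220) and (255,297). The tip is at crop column 333, row 280. I'll compare the two in metric terms.

```bash
python3 - <<'E'
from h import *
import json
s=json.load(open('w4.json'));c=cam('wrist',s);f=lambda x,y:(250+x/5,190+y/5)
for p in[(276,196),(372,220),(255,297),(351,321),(313.5,258.5)]:print('hole',plane(c,f(*p),80))
for z in(92,94.5):print('tip centre',plane(c,f(332.5,280),z)-[3.3,0,0])
E
```

```text
hole [ 504.5  -300.82   80.  ]
hole [ 501.08 -313.81   80.  ]
hole [ 489.93 -297.79   80.  ]
hole [ 486.39 -311.02   80.  ]
hole [ 495.55 -305.86   80.  ]
tip centre [ 493.5  -308.45   92.  ]
tip centre [ 494.41 -308.45   94.5 ]
```

```bash
python3 -m creep '{"dp":[[0.02,-0.05,0],[0.02,-0.05,0.1],[0.02,-0.05,0.2],[0.02,-0.05,0.3],[0.02,-0.05,0.35],[0.02,-0.05,0.4],[0.02,-0.05,0.45],[0.02,-0.05,0.45]],"turn":[[0,0,0],[0,0,0],[0,0,0],[0,0,0],[0,0,0],[0,0,0],[0,0,0],[0,0,0]],"claw":[0,0,0,0,0,0,0,0]}'
```

```text
time_s: 15.95
ee_pos: [497.4, -304.3, 147.9]
tcp_rot: [-0.0, 1.0, -0.0, -0.0]
ft_force: [-0.3, 0.1, -0.6]
gripper_width: 0.202
grasp_force: 61.1
```

Tip at about z=71.5, already through the plate without contact. I'll lower the rest.

```bash
python3 -m creep '{"dp":[[0,0,0.1],[0,0,0.2],[0,0,0.3],[0,0,0.4],[0,0,0.5],[0,0,0.6],[0,0,0.65],[0,0,0.68],[0,0,0.69],[0,0,0.69]],"turn":[[0,0,0],[0,0,0],[0,0,0],[0,0,0],[0,0,0],[0,0,0],[0,0,0],[0,0,0],[0,0,0],[0,0,0]],"claw":[0,0,0,0,0,0,0,0,0,0]}'
```

```text
time_s: 16.95
ee_pos: [497.6, -304.4, 113.9]
tcp_rot: [0.0, 1.0, -0.0, 0.0]
ft_force: [0.2, 0.2, -1.6]
gripper_width: 0.201
grasp_force: 61.1
```

```bash
python3 -m creep '{"dp":[[0,0,0.01],[0,0,0.02],[0,0,0.02]],"turn":[[0,0,0],[0,0,0],[0,0,0]],"claw":[0,0,0]}' && python3 -m creep '{"dp":[[0,0,0],[0,0,0],[0,0,0],[0,0,0],[0,0,0],[0,0,0],[0,0,0],[0,0,0],[0,0,0],[0,0,0]],"turn":[[0,0,0],[0,0,0],[0,0,0],[0,0,0],[0,0,0],[0,0,0],[0,0,0],[0,0,0],[0,0,0],[0,0,0]],"claw":[0.3,0.4,0.5,0.7,0.9,1,1,1,1,1]}' && python3 -m creep '{"dp":[[0,0,-0.1],[0,0,-0.3],[0,0,-0.6],[0,0,-0.9],[0,0,-1.2],[0,0,-1.6],[0,0,-2],[0,0,-2.5],[0,0,-3],[0,0,-3]],"turn":[[0,0,0],[0,0,0],[0,0,0],[0,0,0],[0,0,0],[0,0,0],[0,0,0],[0,0,0],[0,0,0],[0,0,0]],"claw":[1,1,1,1,1,1,1,1,1,1]}'
python3 - <<'E'
from h import *
a=ctrl.capture('scene');b=ctrl.capture('side');w=ctrl.capture('wrist')
A=cv2.resize(a[225:355,165:245],(320,520),interpolation=2);B=cv2.resize(b[130:210,335:410],(400,427),interpolation=2)
B=cv2.copyMakeBorder(B,0,93,0,0,0)
cv2.imwrite('pics/c5.png',np.hstack([A,B]));cv2.imwrite('pics/w5.png',w)
E
```

```text
time_s: 17.25
ee_pos: [497.6, -304.4, 112.8]
tcp_rot: [0.0, 1.0, 0.0, 0.0]
ft_force: [-0.3, 0.2, -0.1]
gripper_width: 0.203
grasp_force: 61.1
time_s: 18.25
ee_pos: [497.6, -304.4, 112.8]
tcp_rot: [0.0, 1.0, -0.0, 0.0]
ft_force: [0.1, 0.2, 0.6]
gripper_width: 1.002
grasp_force: 0.0
time_s: 19.25
ee_pos: [499.5, -305.9, 269.0]
tcp_rot: [0.003, 1.0, 0.0, 0.004]
ft_force: [-0.1, -0.5, 0.0]
gripper_width: 1.0
grasp_force: 0.0
```

View pics/c5.png

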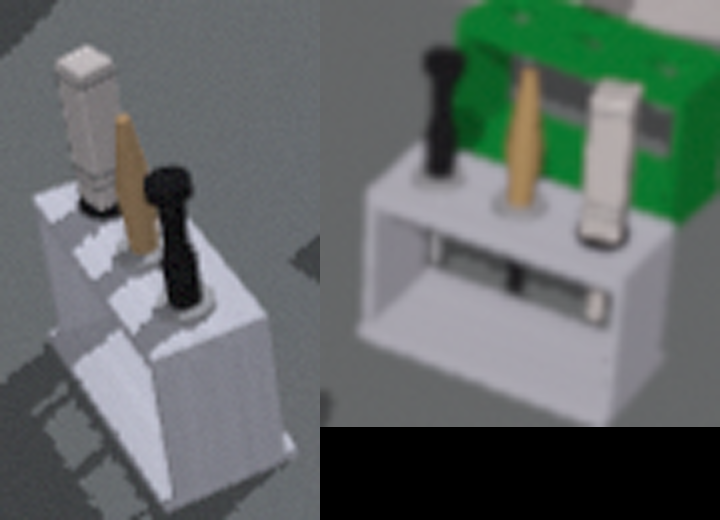

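The probe hangs upright with its collar on the plate, and the brush and driver are unmoved. The gripper is clear, so I'm handing in.

```bash
python3 -c "
from plant import ctrl
print(ctrl.close_job())"
```

```text
the job is handed in; nothing more can be done
None
```

The job is handed in: the button was pushed to its hard stop (about 5 mm of travel, about 12 N measured at most), the probe hangs back in its stand hole, and I saw nothing else moved; the judge returned no verdict.

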